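# Load the bench carrier, low pieces first

### The arm

A 6-joint arm with a two-finger parallel gripper is mounted at the origin on the work surface. World frame = base frame: x ahead of the robot, y to its left, z up, the work surface at z = 0. Lengths are in mm, angles in rad, forces in N, time in s.
With the tool pointing down it reaches from about 300 to 850 mm from the base axis. Payload 4.2 kg.
Tool frame: the origin (TCP) lies at the very end of the fingers, on their centre line; the grasp point (between the pads) lies 19 mm behind it; z points along the fingers, x is the direction in which the jaws open and shut, and the axes are right-handed (so a half turn about z gives the same grasp; the last joint's range is limited). The gripper opens to 91 mm and grips with 3 to 60 N. Pads are 32 mm wide; open, the fingers measure 118 mm over their backs; the gripper's body (76 mm by 178 mm) begins 60 mm behind the grasp point.
Start: joints at [-1.367, 0.32, 1.565, -0, 1.257, -0.02], TCP at [127.615, -560.676, 213.976] pointing down, gripper open.
Joint ranges: [-3.11, 3.11], [-0.84, 2.01], [0.21, 2.61], [-1.34, 4.49], [0.05, 2.63], [-2.56, 2.56]. Speed limits (rad/s): [2.57, 2.57, 3.14, 3.14, 3.14, 3.14].

### API

Orientations are given as a rotation vector (axis times angle).
In Python, from cell import monitor, snapshot, calibration, workorder gives the robot as it stands. The module is installed in compiled form; this text tells all that it offers.
- The arm moves only by the tool send_rows, never from a script. Its argument "moves" is a list of rows, each a list of 3 entries, a list of its own where there are three numbers: the shift along the world's x, y, z in mm, then the turn about the world's z in rad, then the gripper command: -1 is shut, 1 is fully open, values between are in proportion. In form: [[[x, y, z], twist, jaw], ...]. A call has 1 to 12 rows; each row shifts and turns the commanded pose from where the row before left it; what a row does not reach is not made up. A row lasts 1/10 s, in which the tool goes at most 50 mm and 8.59 degrees, less where a joint would pass 70% of its speed; a pose out of reach is approached as far as the arm can. A call with a gripper value outside its range is refused whole. The fingers move at their own pace and stop on an object; "squeeze" is the grip in N (left out, the last holds). Time passes only in rows, so rows that do not move let the fingers close. It gives the time, the measured TCP pose, the force and the opening at its end, in the units of the state.
- monitor.observe(): the state, without advancing time (a new reading comes with each control period).
- snapshot(name): name is "scene" or "top" or "wrist"; returns the picture (400x640x3 uint8, red, green, blue); there is no depth.
- calibration(name): a dict with "mtx" (3x3 intrinsics, pixels), "R" (3x3) and "t" (3): a world point X has camera coordinates R X + t. Camera axes: x right, y down, z forward; pixel columns grow to the right and rows downward; lengths in mm; the calibration is good to about 2 mm. A picture is of the moment at which its call begins: read the wrist's pose just before it. calibration takes no time and is no camera call; for the wrist camera it gives the pose at the moment of the call.
- workorder.job_done(): hands the job in, once; it reports no verdict.
The state is a dict: "t": time; "q": joint angles; "joint_vel": joint speeds; "effort": joint torques, N m; "eef_pos": TCP position; "ee_rot": TCP orientation; "wrist_force": force on the tool from outside, world axes, zero at the start; "moment": the same for the moment, N m; "gripper_width": finger opening in mm.
Only numpy, scipy, OpenCV 4.12 (cv2) and the standard library are available. Lean on these libraries where they do the work, as an engineer would, in place of code of your own. Each camera call takes 0.05 s, during which the arm holds its last target. There are 200 camera calls.

### The job

Load the grey carrier tray for the next run: put the flat case, the round jar, the square bottle and the slim tube each upright in the pocket of its own shape and size, fully down on the pocket's floor. Load them one at a time from the lowest to the tallest (case, jar, bottle, tube), setting each one down rather than dropping it and letting it go before the next. Do not move the purple spray bottle.

Things in the scene. Friction and masses are not known exactly. Their poses are not given: they have to be found in the camera images.
- case (a point): centre of the low grey plastic case with a lid seam and a paper label on top: a closed oblong block, 82 mm long (its x), 34 mm wide (its y), 34 mm high (z up), lying flat on the bench. This point is 17 mm above its underside. About 90 g. Grip it across its 34 mm width, with the fingertips at least 8 mm above its underside so that they clear the block.
- jar (a point): centre of the squat round amber glass jar with a white cap: 58 mm diameter (cap the same), 60 mm high, upright. This point is 30 mm above its underside. About 150 g. Keep the fingertips at least 8 mm above its underside.
- bottle (a point): centre of the square white plastic bottle: body 48 mm by 48 mm (sides along its x and y), 68 mm high, then a neck and a round grey cap 36 mm across, 88 mm high in all, upright. This point is 44 mm above its underside. About 140 g. Grip it across two flat sides.
- tube (a point): centre of the slim white round tube with a flat foot and a grey cap: 32 mm diameter over its whole length, 110 mm high, upright. This point is 55 mm above its foot. About 70 g. Tall for a gripper from above: grip it in its upper half.
- pocket_case (a point): floor centre of the oblong pocket, 6 mm deep with a black floor, in the middle of a 104 mm square aluminium block; the block's top face is 6 mm above this point; all four blocks lie two by two in the grey tray, in an order that varies, this point 12 mm above the bench. The block is fixed. It is 94 mm (its x) by 46 mm (its y), for the flat case, either way round. z up.
- pocket_jar (a point): floor centre of the large round pocket, 6 mm deep with a black floor, in the middle of a 104 mm square aluminium block; the block's top face is 6 mm above this point; all four blocks lie two by two in the grey tray, in an order that varies, this point 12 mm above the bench. The block is fixed. It is 70 mm in diameter, for the jar. z up.
- pocket_bottle (a point): floor centre of the square pocket, 6 mm deep with a black floor, in the middle of a 104 mm square aluminium block; the block's top face is 6 mm above this point; all four blocks lie two by two in the grey tray, in an order that varies, this point 12 mm above the bench. The block is fixed. It is 60 mm by 60 mm (sides along its x and y), for the square bottle, any of four ways round. z up.
- pocket_tube (a point): floor centre of the small round pocket, 6 mm deep with a black floor, in the middle of a 104 mm square aluminium block; the block's top face is 6 mm above this point; all four blocks lie two by two in the grey tray, in an order that varies, this point 12 mm above the bench. The block is fixed. It is 44 mm in diameter, for the tube. z up.
- spray (a point): bystander: centre of the tall purple spray bottle with a white head, 62 mm diameter, 173 mm high, loose, standing among the things. This point is 85 mm above its underside. Not to be moved.
Things that resemble listed ones, but are neither listed nor needed, are in the scene too. Leave any yellow look-alike of the part that bears bottle alone.

How it is judged (in metres and radians):
On the way, in this order (a step that is already met when the one before it is completed fails the run):
1. the flat case stands in its own pocket, released (horizontal distance between case and pocket_case below 0.01 m and z of case in the frame of pocket_case between 0.013 and 0.021 m and angle between case's own z axis and vertical below 0.1 rad and angle between the x axis of case and the x axis of pocket_case, either way round below 0.3 rad and contact force between the fingers and case_body below 0.3 N and linear speed of case_body below 0.03 m/s), for 0.2 s.
2. the round jar stands in its own pocket, released (horizontal distance between jar and pocket_jar below 0.01 m and z of jar in the frame of pocket_jar between 0.026 and 0.034 m and angle between jar's own z axis and vertical below 0.1 rad and contact force between the fingers and jar_body below 0.3 N and linear speed of jar_body below 0.03 m/s), for 0.2 s.
3. the square bottle stands in its own pocket, released (horizontal distance between bottle and pocket_bottle below 0.01 m and z of bottle in the frame of pocket_bottle between 0.04 and 0.048 m and angle between bottle's own z axis and vertical below 0.1 rad and contact force between the fingers and bottle_body below 0.3 N and linear speed of bottle_body below 0.03 m/s), for 0.2 s.
4. the slim tube stands in its own pocket, released (horizontal distance between tube and pocket_tube below 0.01 m and z of tube in the frame of pocket_tube between 0.051 and 0.059 m and angle between tube's own z axis and vertical below 0.1 rad and contact force between the fingers and tube_body below 0.3 N and linear speed of tube_body below 0.03 m/s), for 0.2 s.
At the end, for the whole second after the job is handed in: The case, jar, bottle and tube each rest in their own pocket: centre within 10 mm of the pocket's centre seen from above, down on the floor to within 4 mm, upright to within 0.1 rad, the case along its pocket to within 0.3 rad, all released and at rest (horizontal distance between case and pocket_case below 0.01 m and z of case in the frame of pocket_case between 0.013 and 0.021 m and angle between each of case, jar, bottle, tube's own z axis and vertical below 0.1 rad and angle between the x axis of case and the x axis of pocket_case, either way round below 0.3 rad and linear speed of each of case_body, jar_body, bottle_body, tube_body below 0.02 m/s and angular speed of each of case_body, jar_body, bottle_body, tube_body below 0.2 rad/s and horizontal distance between jar and pocket_jar below 0.01 m and z of jar in the frame of pocket_jar between 0.026 and 0.034 m and horizontal distance between bottle and pocket_bottle below 0.01 m and z of bottle in the frame of pocket_bottle between 0.04 and 0.048 m and horizontal distance between tube and pocket_tube below 0.01 m and z of tube in the frame of pocket_tube between 0.051 and 0.059 m); the robot touches nothing.
It fails at once if the spray bottle is moved more than 30 mm or knocked over (distance of spray from where it was at the start of the episode above 0.03 m).
It fails at once if the flat case is dropped: it moves faster than 0.9 m/s out of the gripper's hold (linear speed of case_body above 0.9 m/s and contact force between the fingers and case_body below 0.1 N).
It fails at once if the round jar is dropped: it moves faster than 0.9 m/s out of the gripper's hold (linear speed of jar_body above 0.9 m/s and contact force between the fingers and jar_body below 0.1 N).
It fails at once if the square bottle is dropped: it moves faster than 0.9 m/s out of the gripper's hold (linear speed of bottle_body above 0.9 m/s and contact force between the fingers and bottle_body below 0.1 N).
It fails at once if the slim tube is dropped: it moves faster than 0.9 m/s out of the gripper's hold (linear speed of tube_body above 0.9 m/s and contact force between the fingers and tube_body below 0.1 N).
It also fails if it takes over 126 s, if anything falls off the work surface, if the arm or the gripper's body presses on something with over 40 N, if the wrist force passes 120 N, or if a joint passes its speed limit or range.

## Working session

There is one attempt and no reset: what is moved stays moved. The work goes in short steps, Python scripts to look and compute and a tool call to move; the robot and the scene stay as the last step left them, time stands still between calls to the robot, and variables do not carry over. Pictures are saved under pics/ and viewed, about 12 in all and at most 16, crops included, and the job is handed in when it is done.

Besides the shell and the picture viewer there is one more tool, called after "Request:" as a command line: name --argument value ..., lists and objects as JSON in quotes. send_rows: Moves the arm, as the interface text tells. Its arguments: {"type":"object","properties":{"moves":{"type":"array","items":{"type":"array"}},"squeeze":{"type":"number"}},"required":["moves"]}

```bash
mkdir -p pics
python3 - <<'E'
from cell import monitor,snapshot,calibration
import cv2
print({k:v for k,v in monitor.observe().items() if k in('t','eef_pos','ee_rot','gripper_width')})
for n in('scene','top'):
    im=snapshot(n); cv2.imwrite(f'pics/{n}0.png',im[:,:,::-1]); c=calibration(n); print(n,c)
E
```

```text
{'t': 0.0, 'eef_pos': array([ 127.4942621 , -560.16261173,  213.11393574]), 'ee_rot': array([-2.45469498e+00,  1.95880654e+00,  2.17232176e-03]), 'gripper_width': 91.06426573040324}
scene {'mtx': array([[396.41974504,   0.        , 317.82230254],
       [  0.        , 396.41974504, 207.68408239],
       [  0.        ,   0.        ,   1.        ]]), 'R': array([[ 0.79936381,  0.60079455,  0.00796228],
       [ 0.43006616, -0.56285307, -0.70586084],
       [-0.41959575,  0.56766392, -0.70830578]]), 't': array([-415.4063706 , -208.2370189 , 1365.69022647])}
top {'mtx': array([[508.15613269,   0.        , 318.51218963],
       [  0.        , 508.15613269, 198.44607488],
       [  0.        ,   0.        ,   1.        ]]), 'R': array([[-0.01948782, -0.9995993 ,  0.02052967],
       [-0.98353341,  0.01547649, -0.1800625 ],
       [ 0.17967262, -0.02370064, -0.98344091]]), 't': array([ -60.83109073,  547.15402139, 1144.45805978])}
```

View pics/top0.png

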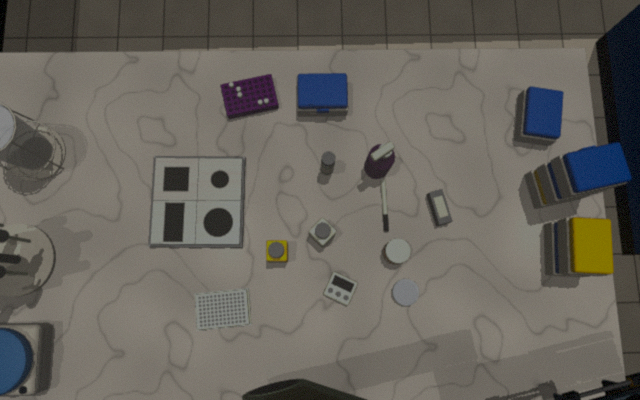

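View pics/scene0.png

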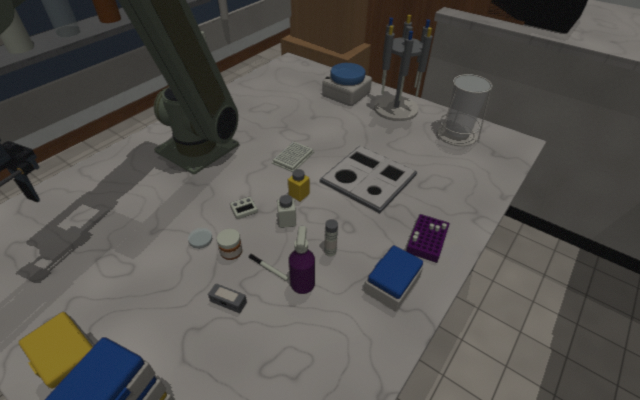

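Candidates (top view): the case is at (439,207). The jar is at (397,251), with a pale disc look-alike at (405,292). The white bottle is at (322,232), with the yellow look-alike at (276,250). The tube is at (327,162), near the pen at (385,210). The spray is at (379,160). The tray is at (197,201): square pocket upper left, small round upper right, oblong lower left, large round lower right. I'll check these in a close crop.

```bash
python3 - <<'E'
import cv2,numpy as np
a=cv2.imread('pics/top0.png'); g=lambda i:np.clip(i.astype(float)*1.7,0,255).astype('uint8')
cv2.imwrite('pics/c1.png',cv2.resize(g(a[135:285,255:455]),None,fx=4,fy=4,interpolation=cv2.INTER_CUBIC))
E
cat > h.py <<'E'
import numpy as np,cv2
from cell import monitor,snapshot,calibration
def ray(c,u,v,z):
    d=c['R'].T@np.linalg.solve(c['mtx'],[u,v,1.]); o=-c['R'].T@c['t']
    return (o+d*(z-o[2])/d[2])[:2]
def proj(c,X):
    p=c['mtx']@(c['R']@np.array(X,float)+c['t']); return p[:2]/p[2]
E
python3 - <<'E'
from h import *
c=calibration('top'); a=cv2.imread('pics/top0.png'); g=cv2.cvtColor(a,cv2.COLOR_BGR2GRAY)
m=(g[150:250,145:250]<65).astype('uint8')
n,l,s,ce=cv2.connectedComponentsWithStats(m)
for i in range(1,n):
    if s[i,4]>60:
        u,v=ce[i]+[145,150]; pts=cv2.findContours((l==i).astype('uint8'),0,1)[0][0].reshape(-1,2)+[145,150]
        w=np.array([ray(c,*p,14) for p in pts],np.float32); print(s[i],ray(c,u,v,14),cv2.minAreaRect(w))
for nm,u,v,z in(('case',439,207,34),('jar',397,251,60),('bottle',322,231,88),('tube',328,158,110),('spray',379,155,150),('yellow',276,250,88)): print(nm,ray(c,u,v,z))
E
```

```text
[ 19  17  25  24 558] [606.60230866 274.03461271] ((607.41650390625, 274.0939636230469), (57.55420684814453, 57.185855865478516), 89.1187515258789)
[ 66  21  17  17 221] [605.00176565 168.86812068] ((605.150390625, 169.06283569335938), (38.79481887817383, 39.558380126953125), 45.71276092529297)
[ 19  53  20  38 693] [502.07766316 276.41530657] ((502.3964538574219, 276.37335205078125), (43.29876708984375, 89.28599548339844), 88.85652160644531)
[ 59  58  28  28 614] [499.18601986 171.18207603] ((500.3580322265625, 171.59637451171875), (65.41155242919922, 64.3955307006836), 0.653948962688446)
case [ 523.6820078  -358.23681006]
jar [ 418.75934198 -248.04324651]
bottle [464.54704519 -75.95433167]
tube [627.89225846 -92.34174636]
spray [ 622.46881945 -202.51740198]
yellow [423.72603115  27.5484925 ]
```

View pics/c1.png

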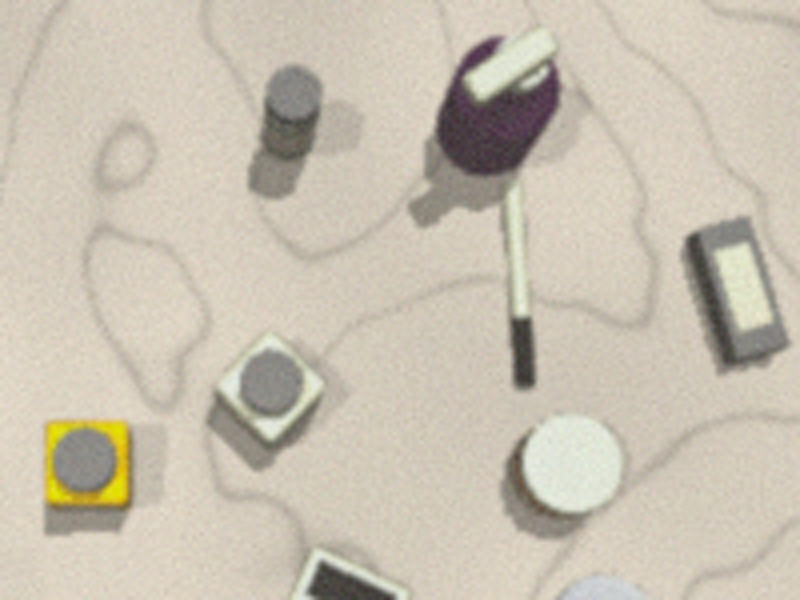

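The crop agrees with the descriptions. The case (741,291) has the paper label and yaw ≈ 0.3. The jar (573,464) has a white cap. The white bottle (270,386) has yaw ≈ 0.82, and the yellow look-alike at (88,463) stays untouched. The tube is at (293,95) and the spray at (500,100). I'll move above the case now and look with the wrist camera.

Request:
send_rows --moves '[[[36, 18, 0], 0.008, 1], [[40, 20, 0], 0.008, 1], [[40, 20, 0], 0.008, 1], [[40, 20, 0], 0.008, 1], [[40, 20, 0], 0.008, 1], [[40, 20, 0], 0.008, 1], [[40, 20, 0], 0.008, 1], [[40, 20, 0], 0.008, 1], [[40, 20, 0], 0.008, 1], [[36, 6, 0], 0.008, 1], [[0, 0, 0], 0, 1], [[0, 0, 0], 0, 1]]'

```text
t: 1.3
eef_pos: [519.6, -376.2, 213.0]
ee_rot: [2.533, -1.858, -0.003]
wrist_force: [-0.2, -0.3, 0.0]
gripper_width: 90.8
```

```bash
cat >> h.py <<'E'
def st():
    s=monitor.observe(); from scipy.spatial.transform import Rotation as R
    M=R.from_rotvec(s['ee_rot']).as_matrix()
    print('t',round(s['t'],2),'tcp',s['eef_pos'].round(1),'yaw',round(np.arctan2(M[1,0],M[0,0]),3),'tilt',round(np.arccos(-M[2,2]),3),'w',round(s['gripper_width'],1),'F',s['wrist_force'].round(1)); return s
def shot(n,f,save=True):
    c=calibration(n); im=snapshot(n)[:,:,::-1].copy(); 
    np.savez('pics/'+f+'.npz',im=im,**c); cv2.imwrite('pics/'+f+'.png',np.clip(im*1.7,0,255).astype('uint8')); return c,im
E
python3 - <<'E'
from h import *
st(); c,im=shot('wrist','w1'); print(proj(c,[524,-358,34]),-c['R'].T@c['t'])
E
```

```text
t 1.3 tcp [ 519.6 -376.2  213. ] yaw -1.266 tilt 0.002 w 90.8 F [-0.2 -0.3  0. ]
[301.55418583 172.33646146] [ 595.58880973 -352.075979    383.6544303 ]
```

View pics/w1.png

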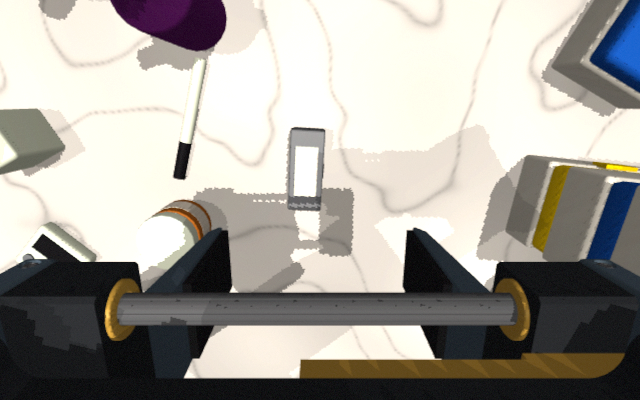

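The wrist view shows the case at (306,168), with its long axis nearly vertical in the image. The jaws open along the image's horizontal, so the gripper's long side lies along the jaw axis. Next I'll compare projected case corners with the image.

Run:
```python
from h import *
d=np.load('pics/w1.npz'); im=d['im']; g=cv2.cvtColor(im,cv2.COLOR_BGR2HSV)
roi=im[110:225,270:345].astype(int)
for v in (150,165,180,192): print(v,[int(x) for x in im[v,280:336,1]])
print([int(x) for x in im[118:222,308,1]]); print([int(x) for x in im[118:222,293,1]])
for z in(34,0):
  for u,v in((291,131),(324,131),(289,209),(322,209)): print(z,ray(d,u,v,z).round(1))
```

```text
150 [156, 156, 157, 157, 156, 156, 156, 149, 120, 83, 76, 92, 96, 97, 97, 132, 162, 174, 178, 177, 176, 173, 171, 170, 172, 172, 172, 172, 174, 177, 177, 176, 175, 175, 175, 175, 176, 165, 125, 97, 97, 97, 90, 74, 116, 140, 140, 140, 139, 139, 140, 140, 141, 140, 139, 139]
165 [154, 155, 155, 154, 154, 155, 154, 127, 88, 75, 86, 94, 95, 95, 109, 156, 176, 176, 175, 173, 172, 171, 171, 173, 177, 179, 178, 177, 173, 170, 173, 175, 175, 171, 172, 171, 161, 119, 83, 84, 82, 77, 64, 57, 113, 140, 140, 139, 139, 140, 139, 140, 140, 138, 139, 139]
180 [154, 153, 153, 154, 153, 154, 125, 99, 80, 75, 89, 94, 93, 93, 136, 168, 173, 172, 169, 171, 174, 174, 172, 171, 173, 175, 177, 175, 173, 170, 171, 170, 174, 175, 173, 160, 116, 80, 80, 80, 77, 68, 113, 139, 138, 138, 137, 138, 138, 137, 138, 138, 138, 138, 138, 138]
192 [148, 152, 152, 152, 146, 141, 118, 96, 83, 84, 92, 92, 93, 105, 150, 174, 174, 171, 168, 170, 171, 169, 168, 171, 173, 173, 171, 170, 173, 173, 173, 172, 170, 172, 176, 142, 93, 80, 78, 78, 72, 66, 76, 82, 82, 82, 83, 82, 83, 83, 81, 82, 82, 83, 82, 82]
[159, 159, 159, 159, 
[... 350 characters left out ...]
, 111, 69, 58, 57, 57, 57, 62, 78, 90, 90, 87, 74, 57, 57, 85, 141, 155, 155, 156, 155, 154, 155, 154, 155, 155, 154]
[159, 158, 159, 159, 158, 159, 159, 159, 152, 111, 34, 55, 86, 97, 98, 98, 99, 98, 99, 98, 98, 99, 96, 97, 98, 97, 98, 96, 96, 97, 96, 97, 97, 96, 96, 96, 97, 96, 96, 96, 96, 96, 95, 95, 96, 95, 95, 95, 96, 95, 95, 96, 95, 95, 91, 82, 94, 94, 93, 94, 90, 82, 93, 93, 94, 93, 89, 81, 92, 94, 104, 105, 105, 105, 105, 109, 115, 103, 89, 75, 57, 58, 58, 58, 69, 92, 91, 91, 84, 58, 55, 59, 83, 99, 99, 99, 99, 99, 99, 99, 98, 99, 99, 99]
34 [ 559.8 -336.5]
34 [ 569.4 -367. ]
34 [ 483.4 -356.7]
34 [ 493.6 -389.2]
0 [ 556.3 -335. ]
0 [ 566.9 -368.4]
0 [ 472.5 -357.2]
0 [ 483.7 -392.8]
```

Request:
send_rows --moves '[[[6.5, 14, -20], -0.02, 1], [[0, 0, -40], -0.02, 1], [[0, 0, -40], 0, 1], [[0, 0, -40], 0, 1], [[0, 0, -30], 0, 1], [[0, 0, -20], 0, 1], [[0, 0, -12], 0, 1], [[0, 0, 0], 0, 1], [[0, 0, 0], 0, -1], [[0, 0, 0], 0, -1], [[0, 0, 0], 0, -1], [[0, 0, 0], 0, -1]]' --squeeze 25

```text
t: 2.55
eef_pos: [526.6, -363.0, 12.9]
ee_rot: [2.494, -1.91, 0.003]
wrist_force: [-0.6, 0.5, 0.4]
gripper_width: 62.0
```

Request:
send_rows --moves '[[[0, 0, 0], 0, -1], [[0, 0, 0], 0, -1], [[0, 0, 0], 0, -1], [[0, 0, 10], 0, -1], [[0, 0, 20], 0, -1], [[0, 0, 40], 0, -1], [[0, 0, 40], 0, -1], [[0, 0, 30], 0, -1], [[0, 0, 0], 0, -1]]'

```text
t: 3.45
eef_pos: [528.6, -364.4, 158.1]
ee_rot: [-2.494, 1.91, -0.018]
wrist_force: [0.5, -0.2, -1.4]
gripper_width: 33.9
```

Run:
```python
from h import *
st()
```

```text
t 3.45 tcp [ 528.6 -364.4  158.1] yaw -1.307 tilt 0.011 w 33.9 F [ 0.5 -0.2 -1.4]
```

Request:
send_rows --moves '[[[0, 20, 0], -0.02, -1], [[-2, 40, 0], -0.02, -1], [[-2, 40, 0], -0.02, -1], [[-2, 40, 0], -0.02, -1], [[-2, 40, 0], -0.02, -1], [[-2, 40, 0], -0.02, -1], [[-2, 40, 0], -0.02, -1], [[-2, 40, 0], -0.02, -1], [[-2, 40, 0], -0.02, -1], [[-2, 40, 0], -0.02, -1], [[-2, 40, 0], -0.02, -1], [[-2, 40, 0], -0.02, -1]]'

```text
t: 4.65
eef_pos: [503.1, 98.8, 151.4]
ee_rot: [2.246, -2.195, -0.001]
wrist_force: [0.2, 0.6, -1.6]
gripper_width: 33.8
```

Request:
send_rows --moves '[[[-2, 40, 0], -0.02, -1], [[0, 40, 0], -0.02, -1], [[0, 40, 0], 0, -1], [[0, 40, 0], 0, -1], [[0, 20, 0], 0, -1], [[0, 0, 0], 0, -1], [[0, 0, 0], 0, -1], [[0, 0, 0], 0, -1]]'

```text
t: 5.45
eef_pos: [501.8, 276.0, 151.6]
ee_rot: [2.201, -2.239, 0.0]
wrist_force: [-0.8, 0.4, -0.6]
gripper_width: 34.2
```

Run:
```python
from h import *
st(); shot('wrist','w2'); shot('top','t2')
```

```text
t 5.45 tcp [501.8 276.  151.6] yaw -1.588 tilt 0.002 w 34.2 F [-0.8  0.4 -0.6]
```

View pics/w2.png

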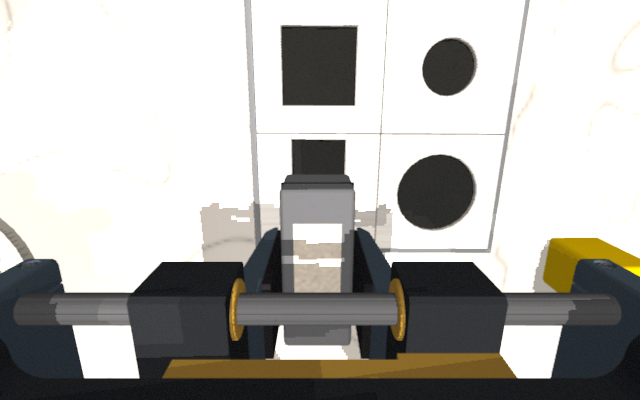

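The wrist view shows the case held level and aligned. The pockets are square (319,66), small round (449,67), large round (436,191) and oblong (318,~150, partly hidden).

```bash
cat > pk.py <<'E'
from h import *
import sys
d=np.load(f'pics/{sys.argv[1]}.npz'); g=d['im'].max(2)
n,l,s,ce=cv2.connectedComponentsWithStats((g[:250,250:520]<50).astype('uint8'))
for i in range(1,n):
    if s[i,4]>800:
        p=cv2.findContours((l==i).astype('uint8'),0,1)[0][0].reshape(-1,2)+[250,0]
        for z in(12,18):
            w=np.array([ray(d,*q,z) for q in p],np.float32); b=cv2.minAreaRect(w); print(s[i,:2]+[250,0],z,np.round(b[0],1),np.round(b[1],1),round(b[2],1), cv2.minEnclosingCircle(w)[1]*2)
E
python3 pk.py w2
python3 - <<'E'
from h import *
d=np.load('pics/w2.npz'); im=d['im'][:,:,1]
print([int(x) for x in im[150,280:360]]);
print([int(x) for x in im[168:240:1,318]]);print([int(x) for x in im[200,270:365]])
E
```

```text
[282  27] 12 [607. 273.] [59.7 58.8] 89.0 83.7082290649414
[282  27] 18 [606.5 273. ] [58.6 57.7] 89.0 82.08964538574219
[423  39] 12 [604.8 167.1] [41.4 42.1] 89.0 43.149654388427734
[423  39] 18 [604.4 169.2] [40.6 41.3] 89.0 42.315216064453125
[282 140] 12 [526.3 275.6] [62.9 42.7] 89.0 70.54731750488281
[282 140] 18 [527.4 275.6] [61.7 41.9] 89.0 69.18331146240234
[398 155] 12 [498.9 169.5] [67.4 67.8] 19.2 68.97470092773438
[398 155] 18 [500.5 171.6] [66.1 66.5] 19.2 67.64098358154297
[204, 203, 203, 203, 204, 204, 204, 204, 202, 202, 177, 114, 48, 31, 32, 32, 31, 31, 31, 30, 30, 27, 27, 27, 28, 27, 27, 27, 26, 26, 26, 28, 25, 28, 26, 27, 29, 26, 26, 26, 25, 26, 27, 27, 27, 30, 27, 27, 28, 26, 29, 26, 27, 27, 27, 24, 24, 27, 25, 27, 26, 27, 27, 26, 35, 110, 156, 173, 176, 176, 176, 176, 177, 177, 176, 176, 176, 176, 177, 176]
[26, 26, 26, 27, 27, 29, 37, 46, 46, 45, 47, 47, 47, 46, 35, 32, 49, 47, 47, 49, 54, 70, 83, 85, 90, 92, 92, 92, 92, 92, 92, 92, 92, 91, 93, 93, 93, 92, 93, 92, 92, 93, 92, 91, 92, 91, 92, 92, 91, 92, 91, 92, 91, 92, 91, 113, 162, 179, 179, 177, 174, 172, 172, 174, 178, 183, 183, 184, 184, 182, 182, 184]
[198, 198, 198, 198, 198, 198, 198, 198, 198, 146, 80, 79, 84, 91, 91, 91, 91, 91, 91, 92, 92, 91, 91, 91, 92, 91, 92, 91, 92, 92, 92, 91, 92, 93, 92, 92, 91, 92, 91, 92, 91, 92, 92, 92, 93, 92, 93, 92, 92, 92, 92, 91, 93, 94, 92, 92, 92, 93, 91, 92, 93, 92, 91, 92, 92, 92, 93, 93, 93, 92, 92, 92, 93, 92, 93, 92, 93, 92, 92, 93, 93, 89, 86, 81, 68, 142, 174, 174, 174, 173, 174, 174, 174, 174, 175]
```

Run:
```python
from h import *
d=np.load('pics/w2.npz')
print('pocket y',[ray(d,u,150,z).round(1) for u in(291.2,344.7) for z in(12,18)],'far',[ray(d,318,139.5,z).round(1) for z in(12,18)])
print('case far',ray(d,318,188,174).round(1),[ray(d,u,200,174).round(1) for u in(279.5,354.3)], 'lower front edge',ray(d,318,174.5,140).round(1))
print(proj(d,[501.8-41,276,174]))
print([int(x) for x in d['im'][325:360,318,1]])
```

```text
pocket y [array([539.4, 297.9]), array([540.2, 297.4]), array([538.6, 251.3]), array([539.4, 251.7])] far [array([548. , 274.4]), array([548.7, 274.4])]
case far [544.8 275.1] [array([539.7, 291.8]), array([539.1, 259.4])] lower front edge [543.7 275. ]
[318.85954938 352.47400615]
[49, 53, 52, 52, 52, 52, 53, 52, 54, 52, 53, 56, 65, 65, 65, 66, 65, 66, 64, 68, 117, 175, 174, 175, 175, 174, 175, 175, 176, 176, 175, 176, 176, 169, 129]
```

Request:
send_rows --moves '[[[-2.2, -1, -20], 0, -1], [[0, 0, -35], 0, -1], [[0, 0, -30], 0, -1], [[0, 0, -20], 0, -1], [[0, 0, -10], 0, -1], [[0, 0, -5], 0, -1], [[0, 0, -4], 0, -1], [[0, 0, -2], 0, -1], [[0, 0, -1], 0, -1], [[0, 0, 0], 0, -1], [[0, 0, 0], 0, -1]]'

```text
t: 6.65
eef_pos: [500.6, 276.4, 26.8]
ee_rot: [-2.202, 2.238, -0.002]
wrist_force: [-0.5, -1.8, 5.3]
gripper_width: 33.8
```

Request:
send_rows --moves '[[[0, 0, 0], 0, 0.0], [[0, 0, 0], 0, 0.0], [[0, 0, 0], 0, 0.0], [[0, 0, 0], 0, 0.0], [[0, 0, 10], 0, 0.2], [[0, 0, 40], 0, 0.6], [[0, 0, 40], 0, 1], [[0, 0, 40], 0, 1], [[0, 0, 0], 0, 1], [[0, 0, 0], 0, 1]]'

```text
t: 7.65
eef_pos: [500.3, 276.5, 156.4]
ee_rot: [-2.202, 2.238, -0.001]
wrist_force: [0.2, 0.0, -0.2]
gripper_width: 89.7
```

Run:
```python
from h import *
st(); c,im=shot('wrist','w3')
```

```text
t 7.65 tcp [500.3 276.5 156.4] yaw -1.587 tilt 0.003 w 89.7 F [ 0.2  0.  -0.2]
```

View pics/w3.png

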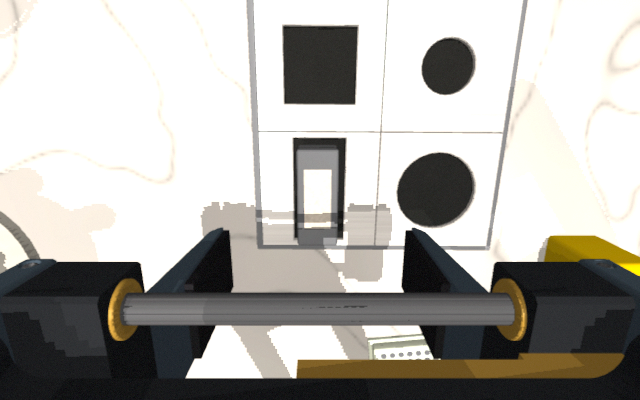

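The case sits in its pocket at (318,190) with black margin showing all round, and it is released. Next is the jar.

Request:
send_rows --moves '[[[-4, -20, 10], 0, 1], [[-6, -40, 10], 0, 1], [[-6, -42, 10], 0, 1], [[-6, -42, 10], 0, 1], [[-6, -42, 5], 0, 1], [[-6, -42, 0], 0, 1], [[-6, -42, 0], 0, 1], [[-6, -42, 0], 0, 1], [[-6, -42, 0], 0, 1], [[-6, -42, 0], 0, 1], [[-6, -42, 0], 0, 1], [[-6, -42, 0], 0, 1]]'

```text
t: 8.9
eef_pos: [427.7, -205.4, 199.2]
ee_rot: [2.202, -2.239, -0.004]
wrist_force: [0.7, 0.4, -1.0]
gripper_width: 91.3
```

Request:
send_rows --moves '[[[-6, -40, 0], 0, 1], [[-4, -5, 0], 0, 1], [[0, 0, 0], 0, 1], [[0, 0, 0], 0, 1], [[0, 0, 0], 0, 1]]'

```text
t: 9.4
eef_pos: [419.7, -247.5, 199.8]
ee_rot: [-2.205, 2.238, 0.001]
wrist_force: [-0.6, 0.1, 0.2]
gripper_width: 90.9
```

Run:
```python
from h import *
st(); c,im=shot('wrist','w4'); print(proj(c,[421,-250,60]))
```

```text
t 9.4 tcp [ 419.7 -247.5  199.8] yaw -1.586 tilt 0.001 w 90.9 F [-0.6  0.1  0.2]
[320.05990983 190.04333748]
```

View pics/w4.png

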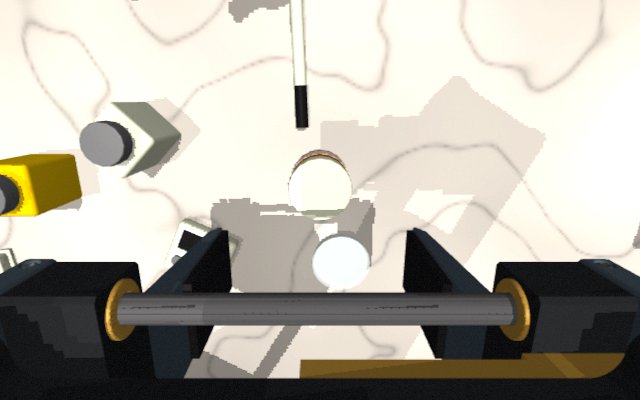

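The jar cap is centred at (320,187.5), so the jar is at about (423,-250). The pale dish at (341,261) is the look-alike.

Request:
send_rows --moves '[[[3, -2.5, -20], 0, 1], [[0, 0, -40], 0, 1], [[0, 0, -40], 0, 1], [[0, 0, -35], 0, 1], [[0, 0, -25], 0, 1], [[0, 0, -12], 0, 1], [[0, 0, -8], 0, 1], [[0, 0, 0], 0, 1], [[0, 0, 0], 0, -1], [[0, 0, 0], 0, -1], [[0, 0, 0], 0, -1], [[0, 0, 0], 0, -1]]' --squeeze 30

```text
t: 10.65
eef_pos: [423.2, -251.4, 20.5]
ee_rot: [-2.203, 2.239, -0.002]
wrist_force: [-0.7, -0.9, 0.9]
gripper_width: 62.1
```

Request:
send_rows --moves '[[[0, 0, 0], 0, -1], [[0, 0, 0], 0, -1], [[0, 0, 10], 0, -1], [[0, 0, 20], 0, -1], [[0, 0, 40], 0, -1], [[0, 0, 40], 0, -1], [[0, 0, 30], 0, -1], [[0, 0, 10], 0, -1], [[0, 0, 0], 0, -1], [[0, 0, 0], 0, -1]]'

```text
t: 11.65
eef_pos: [421.9, -250.6, 168.5]
ee_rot: [2.203, -2.239, -0.005]
wrist_force: [0.0, 0.6, -1.9]
gripper_width: 57.6
```

Run:
```python
from h import *
st()
```

```text
t 11.65 tcp [ 421.9 -250.6  168.5] yaw -1.587 tilt 0.003 w 57.6 F [ 0.   0.6 -1.9]
```

Request:
send_rows --moves '[[[4, 21, 0], 0, -1], [[7, 40, 0], 0, -1], [[7, 40, 0], 0, -1], [[7, 40, 0], 0, -1], [[7, 40, 0], 0, -1], [[7, 40, 0], 0, -1], [[7, 40, 0], 0, -1], [[7, 40, 0], 0, -1], [[7, 40, 0], 0, -1], [[7, 40, 0], 0, -1], [[7, 30, 0], 0, -1], [[3, 10, 0], 0, -1]]'

```text
t: 12.85
eef_pos: [499.2, 172.2, 167.5]
ee_rot: [2.204, -2.234, -0.004]
wrist_force: [-0.7, -0.3, -1.8]
gripper_width: 57.7
```

Request:
send_rows --moves '[[[0, 0, 0], 0, -1], [[0, 0, 0], 0, -1], [[0, 0, 0], 0, -1]]'

```text
t: 13.15
eef_pos: [499.3, 168.4, 169.4]
ee_rot: [2.201, -2.24, -0.001]
wrist_force: [0.8, -0.3, -2.3]
gripper_width: 57.6
```

Run:
```python
from h import *
st(); c,im=shot('wrist','w5'); print(proj(c,[500.5,170.5,210]),proj(c,[529.5,170.5,210]))
for z in (210,): print([int(x) for x in im[215,250:400:2,1]])
```

```text
t 13.15 tcp [499.3 168.4 169.4] yaw -1.588 tilt 0.002 w 57.6 F [ 0.8 -0.3 -2.3]
[312.30642354 296.94711301] [310.7273458  231.24189374]
[130, 131, 130, 131, 131, 101, 129, 129, 129, 130, 128, 128, 129, 129, 126, 70, 78, 85, 83, 84, 87, 88, 93, 94, 88, 87, 88, 88, 104, 113, 122, 118, 99, 100, 119, 132, 133, 117, 96, 90, 84, 93, 96, 94, 92, 93, 94, 93, 91, 92, 95, 81, 78, 125, 128, 128, 127, 129, 127, 128, 60, 66, 64, 95, 125, 125, 191, 185, 180, 181, 187, 191, 191, 191, 190]
```

View pics/w5.png

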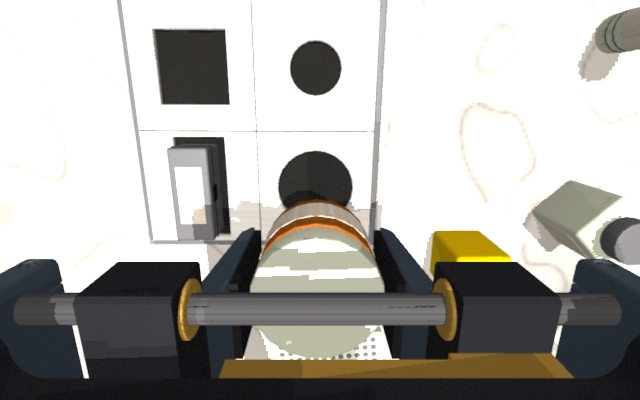

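The jar is held upright. The cap spans u 250–384, centred near (317,297). The large round pocket is ahead at (315,188). I'll refine the pocket positions from w3, where they are unobstructed.

```bash
python3 pk.py w3
python3 - <<'E'
from h import *
d=np.load('pics/w5.npz'); print(ray(d,315,188,12),ray(d,315,188,18),ray(d,315.5,68,15),ray(d,317,297,210))
E
```

```text
[283  26] 12 [607.1 273. ] [59.6 59.5] 88.7 82.88028717041016
[283  26] 18 [606.6 273. ] [58.5 58.4] 88.7 81.30332946777344
[422  39] 12 [604.7 167.1] [41.9 42. ] 89.1 43.14813995361328
[422  39] 18 [604.2 169.1] [41.1 41.2] 89.1 42.327293395996094
[294 138] 12 [501.3 275.4] [45.7 93. ] 88.9 103.07215118408203
[294 138] 18 [502.8 275.4] [44.8 91.3] 88.9 101.11121368408203
[398 153] 12 [499.1 169.2] [67.7 67.7] 89.1 68.92071533203125
[398 153] 18 [500.6 171.2] [66.5 66.4] 89.1 67.609619140625
[498.09272489 170.27892302] [499.57003775 170.22498976] [604.61772526 167.80025097] [500.44007858 168.55893825]
```

Request:
send_rows --moves '[[[0, 1.5, -20], 0, -1], [[0, 0, -40], 0, -1], [[0, 0, -35], 0, -1], [[0, 0, -20], 0, -1], [[0, 0, -10], 0, -1], [[0, 0, -5], 0, -1], [[0, 0, -4], 0, -1], [[0, 0, -2], 0, -1], [[0, 0, -1], 0, -1], [[0, 0, 0], 0, -1], [[0, 0, 0], 0, -1]]'

```text
t: 14.3
eef_pos: [500.2, 171.4, 33.4]
ee_rot: [-2.203, 2.239, -0.001]
wrist_force: [0.0, -0.5, -1.2]
gripper_width: 57.4
```

Request:
send_rows --moves '[[[0, 0, -1], 0, -1], [[0, 0, 0], 0, -1], [[0, 0, 0], 0, -1]]'

```text
t: 14.6
eef_pos: [500.2, 171.5, 32.4]
ee_rot: [-2.203, 2.239, -0.001]
wrist_force: [-1.5, -0.1, 3.1]
gripper_width: 57.5
```

Contact with the floor at the expected height. I'll release slowly, since the jaw only has to open a little on each side.

Request:
send_rows --moves '[[[0, 0, 0], 0, 0.5], [[0, 0, 0], 0, 0.8], [[0, 0, 0], 0, 1], [[0, 0, 0], 0, 1], [[0, 0, 10], 0, 1], [[0, 0, 30], 0, 1], [[0, 0, 40], 0, 1], [[0, 0, 40], 0, 1], [[0, 0, 20], 0, 1], [[0, 0, 0], 0, 1]]'

```text
t: 15.6
eef_pos: [502.0, 172.0, 176.1]
ee_rot: [-2.198, 2.234, -0.006]
wrist_force: [-0.2, 0.1, -0.2]
gripper_width: 90.9
```

Request:
send_rows --moves '[[[-3, -22, 0], -0.1, 1], [[-3, -40, 0], -0.1, 1], [[-3, -42, 5], -0.1, 1], [[-3, -42, 10], -0.1, 1], [[-3, -42, 10], -0.1, 1], [[-3, -32, 0], -0.1, 1], [[-3, -20, 0], -0.05, 1], [[-3, -5, 0], -0.08, 1], [[0, 0, 0], 0, 1], [[0, 0, 0], 0, 1], [[0, 0, 0], 0, 1]]'

```text
t: 16.7
eef_pos: [475.8, -73.1, 196.6]
ee_rot: [1.261, -2.877, -0.001]
wrist_force: [-0.0, -0.3, -0.5]
gripper_width: 91.0
```

Run:
```python
from h import *
st(); c,im=shot('wrist','w6'); print(proj(c,[466,-77,88]),proj(c,[466,-77,68])); shot('top','t6')
d=np.load('pics/t6.npz'); print('top bottle z68',ray(d,322,231,68))
```

```text
t 16.7 tcp [475.8 -73.1 196.6] yaw -2.315 tilt 0.001 w 91.0 F [-0.  -0.3 -0.5]
[328.20660627 206.24549519] [327.50549345 199.66097814]
top bottle z68 [466.88976302 -76.54880363]
```

View pics/w6.png

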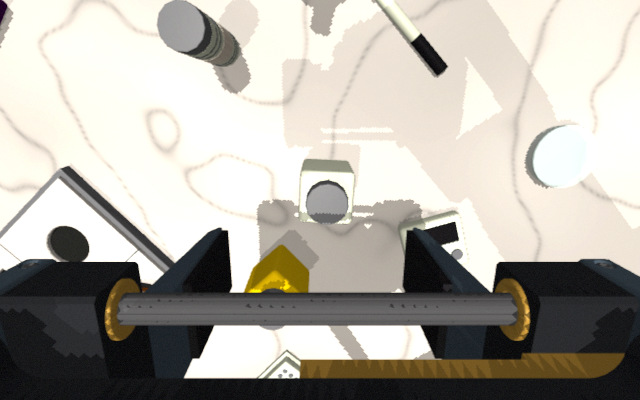

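Run:
```python
from h import *
d=np.load('pics/w6.npz'); print(ray(d,327,202,88))
for p in((301,173),(354,173),(353,222),(300,222)): print(ray(d,*p,68))
im=d['im'][:,:,1]; print([int(x) for x in im[200,290:365]]); print([int(x) for x in im[155:235,327]])
```

```text
[469.35897967 -78.70732803]
[498.94858063 -76.22273014]
[ 468.20419599 -109.59974214]
[435.26828194 -79.83274072]
[467.28185614 -45.07976392]
[122, 128, 151, 157, 155, 156, 153, 153, 137, 122, 144, 166, 175, 178, 179, 154, 103, 86, 96, 98, 97, 98, 97, 96, 97, 97, 97, 96, 97, 97, 96, 95, 96, 95, 96, 96, 96, 95, 95, 95, 96, 96, 94, 94, 94, 94, 93, 93, 94, 94, 93, 93, 93, 94, 92, 93, 90, 75, 146, 179, 169, 155, 124, 137, 156, 156, 156, 155, 155, 156, 157, 156, 156, 156, 156]
[137, 138, 138, 135, 120, 84, 84, 85, 85, 86, 86, 87, 86, 87, 88, 92, 114, 149, 168, 168, 164, 167, 167, 167, 149, 70, 40, 40, 51, 80, 100, 98, 97, 97, 98, 98, 97, 96, 97, 96, 96, 96, 96, 97, 96, 95, 95, 95, 96, 95, 96, 94, 94, 94, 94, 94, 94, 91, 76, 61, 60, 60, 60, 61, 60, 60, 60, 64, 78, 87, 93, 88, 84, 86, 89, 93, 97, 99, 100, 101]
```

The bottle's grey cap is at (327,202), with the body edges parallel to the jaws. That puts it at about (468,-78). The yellow one at (278,272) is clear of the fingers.

Request:
send_rows --moves '[[[-7.5, -5, -15], 0, 1], [[0, 0, -40], 0, 1], [[0, 0, -40], 0, 1], [[0, 0, -30], 0, 1], [[0, 0, -20], 0, 1], [[0, 0, -12], 0, 1], [[0, 0, -8], 0, 1], [[0, 0, 0], 0, 1], [[0, 0, 0], 0, 1], [[0, 0, 0], 0, -1], [[0, 0, 0], 0, -1], [[0, 0, 0], 0, -1]]'

```text
t: 18.0
eef_pos: [468.7, -78.8, 32.5]
ee_rot: [-1.258, 2.878, -0.001]
wrist_force: [-0.3, 0.4, -0.5]
gripper_width: 70.2
```

Request:
send_rows --moves '[[[0, 0, 0], 0, -1], [[0, 0, 0], 0, -1], [[0, 0, 0], 0, -1], [[0, 0, 0], 0, -1]]'

```text
t: 18.4
eef_pos: [468.5, -78.7, 32.1]
ee_rot: [-1.259, 2.878, -0.0]
wrist_force: [-0.1, 0.7, 1.9]
gripper_width: 48.2
```

Request:
send_rows --moves '[[[0, 0, 10], 0, -1], [[0, 0, 20], 0, -1], [[0, 0, 40], 0, -1], [[0, 0, 40], 0, -1], [[0, 0, 30], 0, -1], [[0, 0, 0], 0, -1], [[0, 0, 0], 0, -1]]'

```text
t: 19.1
eef_pos: [468.1, -78.6, 172.4]
ee_rot: [-1.259, 2.878, -0.001]
wrist_force: [-1.0, 0.1, -1.3]
gripper_width: 48.4
```

Request:
send_rows --moves '[[[8, 20, 0], 0.073, -1], [[14, 36, 0], 0.073, -1], [[14, 36, 0], 0.073, -1], [[14, 36, 0], 0.073, -1], [[14, 36, 0], 0.073, -1], [[14, 36, 0], 0.073, -1], [[14, 36, 0], 0.073, -1], [[14, 36, 0], 0.073, -1], [[14, 36, 0], 0.073, -1], [[13, 30, 0], 0.073, -1], [[6, 14, 0], 0, -1], [[0, 0, 0], 0, -1]]'

```text
t: 20.3
eef_pos: [606.8, 274.4, 169.4]
ee_rot: [2.202, -2.236, -0.002]
wrist_force: [0.6, -0.1, -1.0]
gripper_width: 48.5
```

Request:
send_rows --moves '[[[0, 0, 0], 0, -1], [[0, 0, 0], 0, -1]]'

```text
t: 20.5
eef_pos: [606.7, 271.6, 171.6]
ee_rot: [2.2, -2.24, -0.0]
wrist_force: [0.4, -0.6, -0.5]
gripper_width: 48.5
```

Run:
```python
from h import *
st(); c,im=shot('wrist','w7'); shot('top','t7')
for x,y,z in((607,273.5,228),(583,250,208),(631,297,208),(631,250,208),(607,273,12)): print(proj(c,[x,y,z]).round(1))
```

```text
t 20.5 tcp [606.7 271.6 171.6] yaw -1.589 tilt 0.002 w 48.5 F [ 0.4 -0.6 -0.5]
[312.6 321.8]
[367.1 340.6]
[254.1 242.1]
[369.7 240.2]
[315.5 185.9]
```

View pics/w7.png

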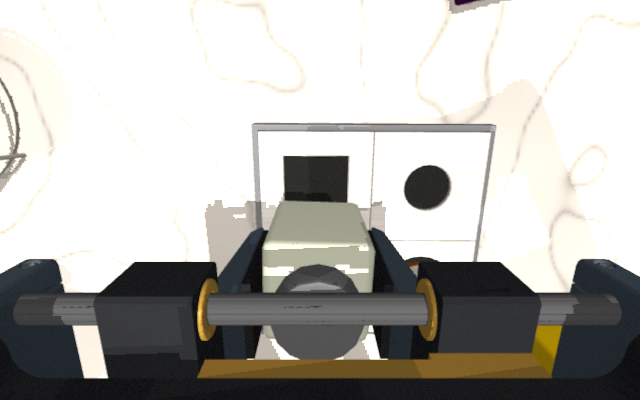

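The bottle is held square to the pocket. Its top face spans u 264–371 and the pocket u 284–348. It needs about +1.5 mm in y.

Request:
send_rows --moves '[[[0.3, 1.5, -20], 0, -1], [[0, 0, -35], 0, -1], [[0, 0, -30], 0, -1], [[0, 0, -20], 0, -1], [[0, 0, -10], 0, -1], [[0, 0, -5], 0, -1], [[0, 0, -4], 0, -1], [[0, 0, -2], 0, -1], [[0, 0, -1.5], 0, -1], [[0, 0, 0], 0, -1], [[0, 0, 0], 0, -1]]'

```text
t: 21.7
eef_pos: [607.9, 275.0, 45.0]
ee_rot: [-2.203, 2.239, -0.001]
wrist_force: [0.2, -0.2, -1.4]
gripper_width: 48.9
```

Request:
send_rows --moves '[[[0, -1, -1], 0, -1], [[0, 0, 0], 0, -1], [[0, 0, 0], 0, -1]]'

```text
t: 22.0
eef_pos: [608.1, 274.2, 44.1]
ee_rot: [-2.202, 2.239, -0.0]
wrist_force: [0.3, 0.8, 1.3]
gripper_width: 48.5
```

Request:
send_rows --moves '[[[0, 0, 0], 0, 0.3], [[0, 0, 0], 0, 0.5], [[0, 0, 0], 0, 0.7], [[0, 0, 0], 0, 0.7], [[0, 0, 10], 0, 0.7], [[0, 0, 30], 0, 0.8], [[0, 0, 40], 0, 1], [[0, 0, 40], 0, 1], [[0, 0, 20], 0, 1], [[0, 0, 10], 0, 1], [[0, 0, 0], 0, 1], [[0, 0, 0], 0, 1]]'

```text
t: 23.2
eef_pos: [607.0, 273.5, 192.2]
ee_rot: [2.202, -2.238, -0.001]
wrist_force: [-0.1, 0.4, -1.4]
gripper_width: 91.2
```

Run:
```python
from h import *
st(); c,im=shot('top','t8'); c2,im2=shot('scene','s8')
g=lambda i:np.clip(i*1.6,0,255).astype('uint8')
cv2.imwrite('pics/m8.png',np.vstack([cv2.resize(g(im[140:260,140:350]),(525,300)),cv2.resize(g(im2[140:260,240:450]),(525,300))]))
for z in(68,): print(ray(c,322,231,z))
```

```text
t 23.2 tcp [607.  273.5 192.2] yaw -1.587 tilt 0.002 w 91.2 F [-0.1  0.4 -1.4]
[466.88976302 -76.54880363]
```

View pics/m8.png

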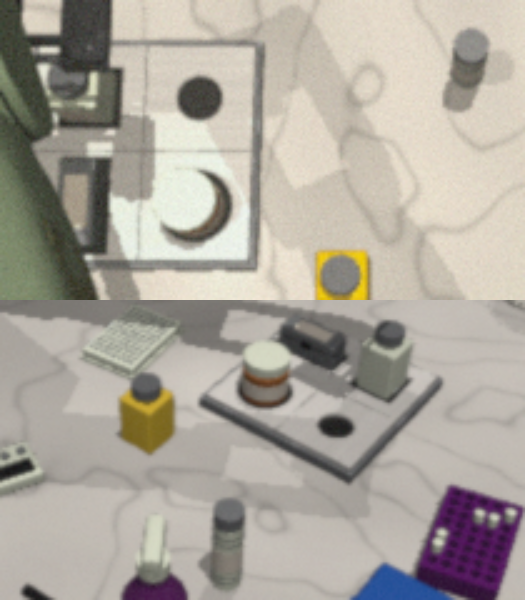

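Both views show the case, jar and bottle seated in their pockets: top row (bottle, case, jar), scene view (jar 265,372; case 313,342; bottle 384,362). The tube stands at (470,46) in the top half. Next I'll go above the tube with the jaws along x, keeping the spray clear.

Request:
send_rows --moves '[[[2, -20, 5], 0.13, 1], [[2, -32, 5], 0.13, 1], [[2, -34, 5], 0.13, 1], [[2, -34, 0], 0.13, 1], [[2, -34, 0], 0.13, 1], [[2, -34, 0], 0.13, 1], [[2, -34, 0], 0.13, 1], [[2, -34, 0], 0.13, 1], [[2, -34, 0], 0.13, 1], [[2, -34, 0], 0.13, 1], [[1, -26, 0], 0.13, 1], [[0, -15, 0], 0.13, 1]]'

```text
t: 24.5
eef_pos: [628.1, -93.4, 206.7]
ee_rot: [3.141, -0.037, -0.004]
wrist_force: [0.3, 0.4, 0.6]
gripper_width: 91.2
```

Request:
send_rows --moves '[[[0, 0, 0], 0.02, 1], [[0, 0, 0], 0, 1], [[0, 0, 0], 0, 1]]'

```text
t: 24.8
eef_pos: [628.6, -90.1, 207.9]
ee_rot: [-3.141, 0.012, 0.001]
wrist_force: [0.2, -0.2, 0.1]
gripper_width: 91.2
```

Run:
```python
from h import *
st(); c,im=shot('wrist','w9'); print(proj(c,[628,-93,110]),proj(c,[628,-93,0]))
```

```text
t 24.8 tcp [628.6 -90.1 207.9] yaw -0.008 tilt 0.001 w 91.2 F [ 0.2 -0.2  0.1]
[317.12845576 209.30528119] [317.16622952 179.52581674]
```

View pics/w9.png

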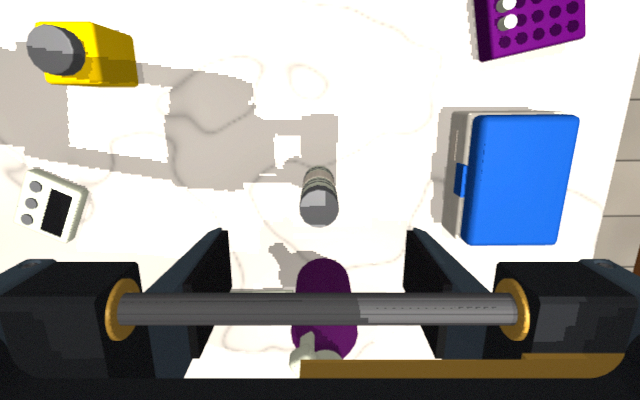

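The tube cap is at (319,207), so the tube is at about (629.5,-91.5). The spray at (325,310) is behind the body's narrow side, about 40 mm clear. The blue box edge at u ≥ 440 is also clear of the fingers.

Request:
send_rows --moves '[[[1, -1.5, -20], 0, 1], [[0, 0, -40], 0, 1], [[0, 0, -35], 0, 1], [[0, 0, -25], 0, 1], [[0, 0, -15], 0, 1], [[0, 0, -10], 0, 1], [[0, 0, 0], 0, 1], [[0, 0, 0], 0, 0.2], [[0, 0, 0], 0, 0], [[0, 0, 0], 0, -0.2], [[0, 0, 0], 0, -1], [[0, 0, 0], 0, -1]]' --squeeze 20

```text
t: 26.05
eef_pos: [629.9, -92.8, 63.9]
ee_rot: [3.141, -0.011, 0.001]
wrist_force: [-0.1, 0.2, 0.1]
gripper_width: 54.4
```

Request:
send_rows --moves '[[[0, 0, 0], 0, -1], [[0, 0, 0], 0, -1], [[0, 0, 0], 0, -1]]'

```text
t: 26.35
eef_pos: [629.7, -92.7, 63.5]
ee_rot: [3.142, -0.011, 0.0]
wrist_force: [-0.1, 0.5, 0.9]
gripper_width: 31.5
```

Request:
send_rows --moves '[[[0, 0, 10], 0, -1], [[0, 0, 20], 0, -1], [[0, 0, 40], 0, -1], [[0, 0, 40], 0, -1], [[0, 0, 40], 0, -1], [[0, 0, 0], 0, -1], [[0, 0, 0], 0, -1]]'

```text
t: 27.05
eef_pos: [630.0, -92.7, 214.9]
ee_rot: [3.141, -0.011, 0.004]
wrist_force: [-0.5, -0.0, -1.5]
gripper_width: 31.7
```

Request:
send_rows --moves '[[[-2, 15, 0], 0, -1], [[-3, 35, 0], 0, -1], [[-3, 38, 0], 0, -1], [[-3, 38, 0], 0, -1], [[-3, 38, 0], 0, -1], [[-3, 38, 0], 0, -1], [[-3, 30, 0], 0, -1], [[-3, 20, 0], 0, -1], [[-2, 8.5, 0], 0, -1], [[0, 0, 0], 0, -1], [[0, 0, 0], 0, -1], [[0, 0, 0], 0, -1]]'

```text
t: 28.25
eef_pos: [604.7, 166.7, 213.2]
ee_rot: [3.141, -0.013, -0.001]
wrist_force: [-0.5, -0.0, 0.1]
gripper_width: 31.7
```

Run:
```python
from h import *
st(); c,im=shot('wrist','w10'); print(proj(c,[604.7,168,261]),proj(c,[604.7,184,261]),proj(c,[604.7,168.5,12]))
```

```text
t 28.25 tcp [604.7 166.7 213.2] yaw -0.008 tilt 0.001 w 31.7 F [-0.5 -0.   0.1]
[318.27781632 308.14123192] [317.97857318 271.41105719] [317.51754396 176.35697956]
```

View pics/w10.png

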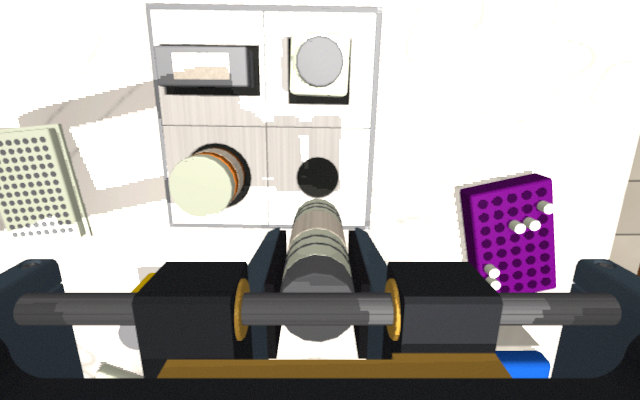

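Run:
```python
from h import *
d=np.load('pics/w10.npz')
for p in((604.7,184,151),(604.7,184,261),(604.7,152,261)): print(proj(d,p))
im=d['im'][:,:,1]; print([int(x) for x in im[190:215,318]],[int(x) for x in im[260:292,318]],[int(x) for x in im[326:352,318]])
m=((im<50)[150:200,290:345]); ys,xs=np.nonzero(m); print(xs.min()+290,xs.max()+290,ys.min()+150,ys.max()+150)
print(ray(d,317.5,178,12),ray(d,317.5,178,18))
```

```text
[317.58418678 196.30778387]
[317.97857318 271.41105719]
[318.55838924 342.57975809]
[34, 33, 32, 33, 36, 34, 38, 82, 125, 104, 96, 93, 73, 65, 96, 87, 57, 78, 96, 94, 90, 93, 94, 94, 94] [41, 42, 40, 43, 41, 42, 43, 41, 41, 43, 40, 41, 42, 49, 59, 60, 55, 56, 56, 56, 57, 56, 56, 57, 57, 59, 69, 69, 69, 68, 69, 67] [58, 55, 56, 56, 56, 57, 54, 57, 57, 56, 56, 57, 56, 54, 55, 88, 149, 170, 171, 169, 169, 168, 169, 170, 167, 167]
298 337 158 196
[604.66741108 166.71228053] [604.67059905 168.00593299]
```

The tube is upright in the jaws, centred on u=317.5. The small round pocket at (317.5,178) lies directly below it, so no sideways shift is needed.

Request:
send_rows --moves '[[[0, 0, -20], 0, -1], [[0, 0, -40], 0, -1], [[0, 0, -35], 0, -1], [[0, 0, -20], 0, -1], [[0, 0, -10], 0, -1], [[0, 0, -5], 0, -1], [[0, 0, -4], 0, -1], [[0, 0, -2], 0, -1], [[0, 0, -1], 0, -1], [[0, 0, 0], 0, -1], [[0, 0, 0], 0, -1]]'

```text
t: 29.4
eef_pos: [605.0, 167.9, 77.0]
ee_rot: [-3.141, 0.011, -0.002]
wrist_force: [-0.9, 0.4, -0.4]
gripper_width: 31.7
```

Request:
send_rows --moves '[[[0, 0, -1], 0, -1], [[0, 0, 0], 0, -1], [[0, 0, 0], 0, -1]]'

```text
t: 29.7
eef_pos: [604.7, 167.9, 75.5]
ee_rot: [-3.142, 0.011, -0.0]
wrist_force: [-0.2, 0.4, 1.5]
gripper_width: 31.2
```

Request:
send_rows --moves '[[[0, 0, -0.5], 0, -1], [[0, 0, 0], 0, -1], [[0, 0, 0], 0, -1]]'

```text
t: 30.0
eef_pos: [604.8, 167.9, 75.4]
ee_rot: [-3.141, 0.011, -0.001]
wrist_force: [-1.4, -1.2, 4.2]
gripper_width: 31.6
```

Contact confirmed. I'll release gently and retreat.

Request:
send_rows --moves '[[[0, 0, 0], 0, -0.1], [[0, 0, 0], 0, 0.1], [[0, 0, 0], 0, 0.3], [[0, 0, 0], 0, 0.4], [[0, 0, 10], 0, 0.4], [[0, 0, 30], 0, 0.5], [[0, 0, 40], 0, 1], [[0, 0, 40], 0, 1], [[0, 0, 20], 0, 1], [[0, -30, 0], 0, 1], [[0, -40, 0], 0, 1], [[0, -40, 0], 0, 1]]'

```text
t: 31.2
eef_pos: [604.7, 57.1, 216.1]
ee_rot: [-3.142, 0.009, -0.003]
wrist_force: [0.5, -0.2, 0.1]
gripper_width: 91.1
```

Request:
send_rows --moves '[[[-20, -40, 0], 0, 1], [[-20, -40, 0], 0, 1], [[-20, -40, 0], 0, 1], [[-20, -40, 0], 0, 1], [[-20, -40, 0], 0, 1], [[-10, -20, 0], 0, 1], [[0, 0, 0], 0, 1], [[0, 0, 0], 0, 1], [[0, 0, 0], 0, 1], [[0, 0, 0], 0, 1]]'

```text
t: 32.2
eef_pos: [495.3, -161.2, 215.0]
ee_rot: [-3.141, 0.008, -0.0]
wrist_force: [0.9, 0.5, 0.5]
gripper_width: 91.2
```

Run:
```python
from h import *
st(); c,im=shot('top','t11'); c2,im2=shot('scene','s11')
g=lambda i:np.clip(i*1.6,0,255).astype('uint8')
cv2.imwrite('pics/m11.png',np.vstack([cv2.resize(g(im[140:260,140:350]),(525,300)),cv2.resize(g(im2[140:260,240:450]),(525,300))]))
for n,p in dict(case=(501.3,275,46),jar=(499.5,170,72),bottlecap=(607,273,100),tube=(604.7,168,122)).items(): print(n,((proj(c,p)-[140,140])*2.5).round(0),((proj(c2,p)-[240,140])*2.5+[0,300]).round(0))
```

```text
t 32.2 tcp [ 495.3 -161.2  215. ] yaw -0.005 tilt 0.0 w 91.2 F [0.9 0.5 0.5]
case [ 76. 200.] [311. 330.]
jar [184. 196.] [266. 354.]
bottlecap [66. 76.] [389. 327.]
tube [178.  71.] [345. 355.]
```

View pics/m11.png

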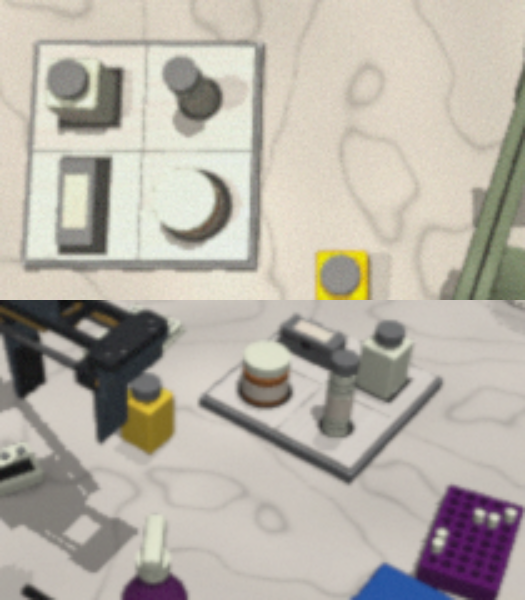

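All four stand upright in their pockets, their tops within about 1 to 2 image pixels of prediction. The spray looks undisturbed.

Run:
```python
from h import *
a=cv2.imread('pics/top0.png').astype(int); b=np.load('pics/t11.npz')['im'].astype(int)
for z in((a,),(b,)):
    i=z[0]; r=i[135:185,355:405]; m=(r[:,:,1]<40)&(r[:,:,0]>r[:,:,1]+8); print('spray px',np.argwhere(m).mean(0) if m.any() else None,m.sum())
from cell import workorder; print(workorder.job_done())
```

```text
spray px [26.29245283 27.77358491] 106
spray px None 0
the job is handed in; nothing more can be done
None
```

I loaded the case, jar, bottle and tube one at a time, in that order, each lowered into its own pocket and released. I then retreated and handed in at about 32 s; handing in gives no verdict.

- **Placing:** each part was lowered in small steps. The wrist force rose at the expected floor height before every release.
- **Final check:** the top and scene pictures show all four upright in their pockets. Their tops are within about 2 px of where they should be (roughly 3–4 mm), except the jar's white cap, which blended into the bright tray. I had confirmed the jar in its pocket in the scene view. The gripper was open at 91 mm and clear of everything, and the yellow bottle was not disturbed.
- **Check that failed:** my last pixel comparison for the spray found nothing in the final top picture, most likely because the arm was blocking the view there. It therefore confirms nothing. The scene pictures from before and after loading the tube show the spray standing in the same place, and I kept it about 40 mm clear.

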